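# Unlock the serving dish, lift it and turn it a quarter turn with the ball in the middle

### The job

Slide the blue transport lock on the cradle fully home to its open end stop, then lift the white dish by its arch handle straight up until it is held about 10 cm above the cradle, and only then turn it a quarter turn (either way round), so that the open side under the arch faces where an end of the arch was. Keep the dish level and the loose red ball inside the dish's blue ring all the while and do not disturb the bowl and the cakes nearby. Finish while still holding the dish over the cradle, level and at rest with the ball in its middle; do not put it down.

Things in the scene. Friction and masses are not known exactly. Their poses are not given: they have to be found in the camera images.
- cradle: Fixed wooden cradle: round pad 160 mm across, 10 mm thick, on which the dish stands inside six steel pins 6 mm high. Origin: centre of the pad, at table height; z up. An aluminium track (125 mm along y, 14 mm high, stops 3 mm higher) for the lock lies 125 mm from the centre on its -x side (the robot's). Its place and yaw (-0.6 to 0.35 rad) vary.
- lock (a joint): Slide of the blue transport lock along the cradle's +y (to the robot's left). Starts locked at 0 to 0.012 m; 0.055 m is the open end stop, beside the green mark. About 2 N moves it; it stays where it is left. While locked, its steel tongue lies 2 mm over the dish's lug, so the dish cannot be lifted.
- lock_grip (a point): Point in the lock's blue upright grip, on its axis, 6 mm below its top, 44.5 mm above the table. The grip is 16 mm wide along the slide (cradle y), 20 mm along cradle x, and stands from 14.5 to 50.5 mm above the table. Pinch it along the slide: the tongue leaves its +x side at 34 to 40 mm above the table. Axes as the cradle's.
- dish: Loose white shallow dish, 148 mm across, rim 26 mm high, about 0.2 kg. Origin: centre of its underside, 10 mm above the table at the start; z up when level. It slopes to its middle, 8 degrees inside, 22 at the rim. A steel arch handle spans it along its y, from -68 to 68 mm. A steel lug sticks out to -x, to 92 mm. At the start its axes lie within 0.05 rad of the cradle's.
- dish_grip (a point): Centre of the dark wooden grip in the middle of the arch, 125 mm above the dish's underside and straight above its middle. The grip is 60 mm long (dish y), 14 mm wide (dish x) and 20 mm high: pinch it from above across dish x. Below it there is 80 mm of free height over the ball. The point's axes are the dish's.
- dish_middle (a point): Where the centre of the ball lies when it rests in the middle of the dish: 23 mm above the dish's underside, on its axis. A blue ring of 30 mm radius is drawn round the middle.
- ball_center (a point): Centre of the loose red hard-candy ball, 32 mm across, about 25 g, which starts at rest in the middle of the dish and can roll. It stays put while the dish is tilted less than about 8 degrees and moved without jerks (below 1 m/s2).
- steel_bowl: Loose empty steel bowl, 154 mm across, 50 mm high: a bystander. Origin: centre of its underside.
- pumpkin_cake: Loose purple pumpkin-shaped rice cake with green leaf, 47 x 48 x 40 mm: a bystander. Origin: centre of its underside.
- purple_cake: Loose purple oblong rice cake, 43 x 58 x 24 mm: a bystander. Origin: centre of its underside.
There are look-alikes about, which are no part of the job. There is more than one size of the dish; the job needs the larger.

How it is judged:
By the outcome, as a careful person would: the job done as asked, in the order asked, and still so for the second after the job is handed in, while the arm keeps its last pose, push and grip.
It also fails if it takes over 58 s, if anything falls off the work surface, if the arm or the gripper's body presses on something with over 40 N, if the wrist force passes 120 N, or if a joint passes its speed limit or range.

### The arm

A 6-joint arm with a two-finger parallel gripper is mounted at the origin on a cart in front of the work surface, level with it; the furniture and walls round the work are solid. World frame = base frame: x ahead of the robot, y to its left, z up, the work surface at z = 0. Lengths are in m, angles in rad, forces in N, time in s.
With the tool pointing down it reaches from about 0.3 to 0.775 m from the base axis. Payload 14.6 kg.
Tool frame: the origin (TCP) lies at the very end of the fingers, on their centre line; the grasp point (between the pads) lies 19 mm behind it (ctrl.grasp_offset is the distance from the TCP to the grasp point, in m); z points along the fingers, y is the line along which they close (so a half turn about z gives the same grasp; the last joint's range is limited). The gripper opens to 94 mm and grips with 3 to 60 N. Pads are 16 mm wide; open, the fingers measure 119 mm over their backs; the gripper's body (75 mm by 177 mm) begins 78 mm behind the grasp point.
Start: joints at [-1.385, 0.3, 1.521, -0, 1.321, -0.067], TCP at [0.138, -0.533, 0.205] pointing down, gripper open.
Joint ranges: [-3.03, 3.03], [-0.79, 2.21], [0.23, 2.52], [-1.04, 4.18], [0, 3.07], [-2.55, 2.55]. Speed limits (rad/s): [2.22, 2.22, 2.57, 3.14, 3.14, 3.14].

### API

Orientations are given as [roll, pitch, yaw] about the fixed x, y, z axes, in that order (R = Rz(yaw) Ry(pitch) Rx(roll)).
In Python, from station import ctrl gives the robot as it stands.
- The arm moves only by the tool step_arm, never from a script. Its argument "plan" is a list that holds one entry, the list of rows, each a list of 6 numbers: the shift along the tool's x, y, z in units of 30 mm (1.0 is 30 mm), then the turn, a rotation vector about the tool's x, y, z in units of 6 degrees (1.0 is 6 degrees). In form: [[[dx, dy, dz, wx, wy, wz], ...]]. A call has 1 to 8 rows; each row is the pose to reach, as a shift and turn from the pose commanded when the call began, along the tool's axes at that moment; what a row does not reach only later rows make up. A row lasts 1/12 s, in which the tool goes at most 41.7 mm and 7.16 degrees, less where a joint would pass 70% of its speed; a pose out of reach is approached as far as the arm can. A call with a gripper value outside its range is refused whole. "grip" is the opening, from 0 (shut) to 1 (fully open), set as the call begins (left out, the last holds). The fingers move at their own pace and stop on an object; "squeeze" is the grip in N (left out, the last holds). Time passes only in rows, so rows that repeat a pose let the fingers close. It gives the time, the measured TCP pose, the force, the opening and the grip force at its end, in the units of the state.
- ctrl.get_obs(): the state, without advancing time (a new reading comes with each control period).
- ctrl.camera(name): name is "scene" or "top" or "wrist"; returns the picture (480x640x3 uint8, red, green, blue); there is no depth.
- ctrl.camera_model(name): a dict with "intrinsics" (3x3 intrinsics, pixels), "k1" (the pictures are not rectified: a ray, as slopes to the right and down, at radius r is drawn at 1 + k1 r^2 times it, then the intrinsics apply), "R" (3x3) and "t" (3): a world point X has camera coordinates R X + t; the wrist camera has in their place "tool_from_camera" (4x4, takes a point from camera to tool coordinates, whose origin is the TCP and whose axes are the flange's). Camera axes: x right, y down, z forward; pixel columns grow to the right and rows downward; lengths in m; the calibration is good to about 2 mm. A picture is of the moment at which its call begins: read the wrist's pose just before it. camera_model takes no time and is no camera call.
- ctrl.hand_in(): hands the job in; it is judged then, once.
Trained networks look in the newest picture that a camera, given by its name, has taken for a name from the list of things; names that differ only in an ending like _2 or _b are one class to them, and where a whole thing is asked for, a point or a joint stands for the part that bears it (a point fixed in the world has none). Each returns a list of dicts, best first, with "confidence" (0 to 1); they miss things now and then, are a little off and sometimes report something else, mostly with a low value. They report only what shows in the picture. A call takes as long as a camera call. They do not tell look-alikes from the thing itself.
- ctrl.masks_of(query, camera): "pixels" (480x640 bool, what is visible of it) and "at" ([column, row] in pixels, amid what is visible of it).
- ctrl.place_of(query, camera): "at" ([column, row] in pixels: a listed point, or the origin of a listed thing).
The state is a dict: "time_s": time; "qpos": joint angles; "joint_vel": joint speeds; "tau": joint torques, N m; "ee_pos": TCP position; "eef_rot": TCP orientation; "force": force on the tool from outside, world axes, zero at the start; "moment": the same for the moment, N m; "grip_width": finger opening in m; "grip_force": force on a finger pad.
Only numpy, scipy, OpenCV 4.12 (cv2) and the standard library are available. Lean on these libraries where they do the work, as an engineer would, in place of code of your own. Each camera call takes 0.05 s, during which the arm holds its last target. There are 200 camera calls.

## Working session

There is one attempt and no reset: what is moved stays moved. The work goes in short steps, Python scripts to look and compute and a tool call to move; the robot and the scene stay as the last step left them, time stands still between calls to the robot, and variables do not carry over. Pictures are saved under pics/ and viewed, at most 10 in all, crops included, and the job is handed in when it is done.

Besides the shell and the picture viewer there is one more tool, called after "Request:" by a JSON object that holds its "method" and its "body". step_arm: Moves the arm, as the interface text tells. Its arguments: {"type":"object","properties":{"plan":{"type":"array","items":{"type":"array","items":{"type":"array","items":{"type":"number"}}}},"grip":{"type":"number"},"squeeze":{"type":"number"}},"required":["plan"]}

```bash
ls; mkdir -p pics
cat > h.py <<'E'
import numpy as np, cv2
from station import ctrl
from scipy.spatial.transform import Rotation as Ro
def tool(o=None):
    o=o or ctrl.get_obs(); T=np.eye(4); T[:3,:3]=Ro.from_euler('xyz',o['eef_rot']).as_matrix(); T[:3,3]=o['ee_pos']; return T
def cam(name,T=None):
    m=ctrl.camera_model(name)
    if name=='wrist':
        W=(T if T is not None else tool())@np.array(m['tool_from_camera']); R=W[:3,:3]; c=W[:3,3]
    else:
        R=np.array(m['R']).T; c=-R@np.array(m['t'])
    return np.array(m['intrinsics']),m['k1'],R,c
def ray(C,p):
    K,k,R,c=C; d=np.linalg.inv(K)@[p[0],p[1],1]; s=d[:2].copy()
    for _ in range(30): s=d[:2]/(1+k*(s@s))
    v=R@[s[0],s[1],1]; return c,v/np.linalg.norm(v)
def atz(C,p,z):
    c,v=ray(C,p); return c+v*(z-c[2])/v[2]
def tri(cs):
    A=np.zeros((3,3));b=np.zeros(3);L=[ray(*x) for x in cs]
    for c,v in L: P=np.eye(3)-np.outer(v,v);A+=P;b+=P@c
    X=np.linalg.solve(A,b); return X,[round(float(np.linalg.norm((np.eye(3)-np.outer(v,v))@(X-c)))*1000,1) for c,v in L]
def proj(C,X):
    K,k,R,c=C; q=R.T@(np.array(X)-c); s=q[:2]/q[2]; s=s*(1+k*(s@s)); return (K@[s[0],s[1],1])[:2]
E
python3 - <<'E'
from h import *
for n in ['scene','top']:
    im=ctrl.camera(n); cv2.imwrite(f'pics/{n}0.png',im[...,::-1])
    for q in ['cradle','lock_grip','dish','dish_grip','dish_middle','ball_center','steel_bowl','pumpkin_cake','purple_cake']:
        print(n,q,[(np.round(d['at']).astype(int).tolist(),round(d['confidence'],2)) for d in ctrl.place_of(q,n)])
E
```

```text
pics
scene cradle []
scene lock_grip [([267, 339], 0.77), ([430, 291], 0.39)]
scene dish [([262, 276], 0.95), ([339, 325], 0.83)]
scene dish_grip [([261, 242], 0.61), ([339, 283], 0.58)]
scene dish_middle [([263, 270], 0.81), ([334, 324], 0.73)]
scene ball_center [([340, 316], 0.7), ([339, 284], 0.57), ([433, 293], 0.29)]
scene steel_bowl [([202, 205], 0.89)]
scene pumpkin_cake [([396, 255], 0.96)]
scene purple_cake [([431, 294], 0.89)]
top cradle [([407, 320], 0.44)]
top lock_grip [([409, 316], 0.68)]
top dish [([325, 282], 0.68)]
top dish_grip [([326, 283], 0.93), ([420, 259], 0.75)]
top dish_middle [([328, 284], 0.83), ([418, 174], 0.43)]
top ball_center [([406, 264], 0.62)]
top steel_bowl [([216, 293], 0.88), ([420, 260], 0.69)]
top pumpkin_cake []
top purple_cake [([416, 171], 0.63)]
```

View pics/scene0.png

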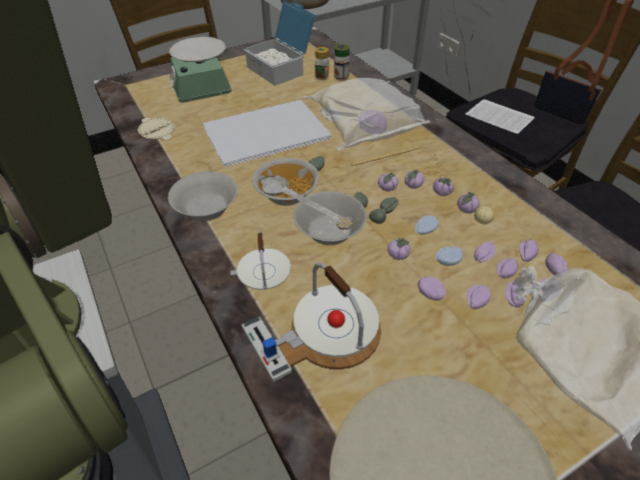

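View pics/top0.png

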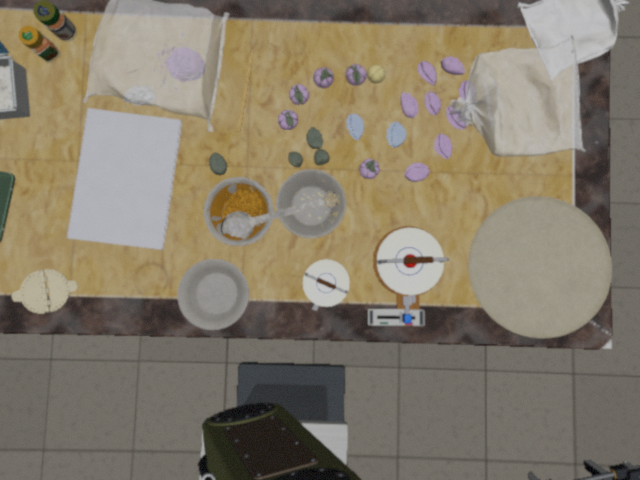

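Candidates for the dish are scene (336,325) / top (410,262) and scene (263,270) / top (326,283). The first stands on the wooden cradle with the ball, the lug and the blue lock at scene (270,346) / top (408,318), and it is the larger of the two. I'll confirm it in a crop and measure.

Run:
```python
from h import *
S,T=cam('scene'),cam('top')
print('cams',S[3],T[3])
def p(n,a,b): X,e=tri([(S,a),(T,b)]); print(n,X.round(4),e)
p('grip',(339,283),(420,259)); p('ball',(336,319),(409,261)); p('lock',(270,343),(408,318)); p('lock net',(267,339),(409,316))
p('small grip',(261,242),(326,283)); p('smallmid',(263,270),(328,284))
p('bowl',(202,205),(216,293));
a=cv2.imread('pics/scene0.png')[250:390,225:405]; b=cv2.imread('pics/top0.png')[215:335,350:470]
a=cv2.resize(a,(600,467),interpolation=cv2.INTER_CUBIC); cv2.imwrite('pics/c1.png',a)
```

```text
cams [ 0.23485666 -0.72213756  0.74633118] [ 0.48206462 -0.09552323  1.2576981 ]
grip [ 0.5141 -0.2925  0.133 ] [0.3, 0.3]
ball [ 0.5128 -0.2867  0.0303] [1.3, 1.3]
lock [ 0.3888 -0.2833  0.0467] [0.6, 0.6]
lock net [ 0.3897 -0.2822  0.0572] [3.8, 3.8]
small grip [ 0.4603 -0.1039  0.0885] [1.1, 1.1]
smallmid [ 0.4562 -0.1087  0.017 ] [0.5, 0.5]
bowl [0.4259 0.1414 0.0108] [3.4, 3.4]
```

View pics/c1.png

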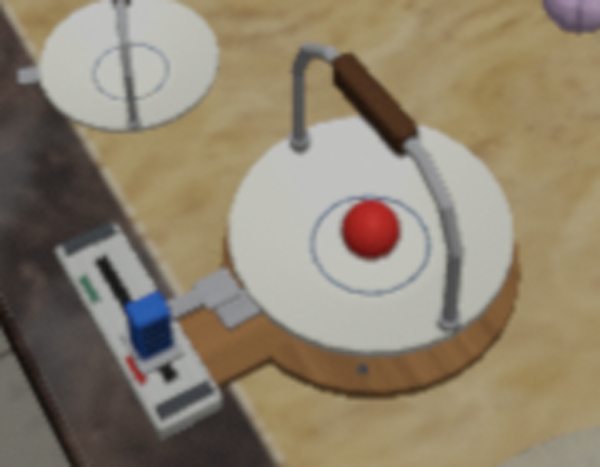

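The crop confirms it: the dish on the cradle is the larger one, with its grip at z≈0.133 against 0.09 for the small dish. The ball is in its ring, and the lock stands near the red mark, with the green mark toward +y. Next I'll bring the wrist camera over it.

Run:
```python
from h import *
np.set_printoptions(precision=4,suppress=True)
o=ctrl.get_obs(); print(o['time_s'],o['ee_pos'],o['eef_rot'],o['force']); print(tool()); print(ctrl.camera_model('wrist')['tool_from_camera'])
```

```text
1.0 [ 0.1376 -0.5325  0.2054] [-3.1416  0.      0.2528] [-0.0816  0.836   0.4189]
[[ 0.9682  0.2501 -0.      0.1376]
 [ 0.2501 -0.9682  0.     -0.5325]
 [-0.     -0.     -1.      0.2054]
 [ 0.      0.      0.      1.    ]]
[[-0.0009 -0.9622 -0.2722  0.0799]
 [ 1.     -0.0007 -0.0006 -0.0005]
 [ 0.0004 -0.2722  0.9622 -0.1797]
 [ 0.      0.      0.      1.    ]]
```

Request:
{"method": "step_arm", "body": {"plan": [[[1.2, -0.6, -0.5, 0, 0, 0.3], [2.5, -1.25, -0.5, 0, 0, 0.6], [3.8, -1.9, -0.5, 0, 0, 0.9], [5.1, -2.6, -0.5, 0, 0, 1.2], [6.4, -3.25, -0.5, 0, 0, 1.5], [7.7, -3.9, -0.5, 0, 0, 1.8], [9.0, -4.6, -0.5, 0, 0, 2.1], [10.0, -5.1, -0.5, 0, 0, 2.4]]], "grip": 0.6}}

```text
time_s: 1.67
ee_pos: [0.3864, -0.3117, 0.2207]
eef_rot: [3.141, -0.0, -0.0]
force: [0.3, -0.1, -0.1]
grip_width: 0.0565
grip_force: 0.0
```

```bash
cat > look.py <<'E'
from h import *
import sys
np.set_printoptions(precision=4,suppress=True)
T=tool(); im=ctrl.camera('wrist'); np.save('T_%s.npy'%sys.argv[1],T); cv2.imwrite('pics/%s.png'%sys.argv[1],im[...,::-1]); print(T[:3,3],ctrl.get_obs()['eef_rot'])
for q in ['lock_grip','dish_grip','ball_center','dish_middle','dish','cradle']:
    print(q,[(np.round(d['at'],1).tolist(),round(d['confidence'],2)) for d in ctrl.place_of(q,'wrist')])
E
python3 look.py w1
```

```text
[ 0.3864 -0.3117  0.2207] [-3.1408 -0.0016  0.001 ]
lock_grip [([287.8, 215.0], 0.75)]
dish_grip [([84.9, 144.4], 0.84), ([283.2, 69.7], 0.6)]
ball_center [([291.2, 87.2], 0.81)]
dish_middle [([295.0, 84.2], 0.84), ([128.8, 140.5], 0.57)]
dish [([136.5, 140.9], 0.91), ([294.1, 88.4], 0.81)]
cradle []
```

View pics/w1.png

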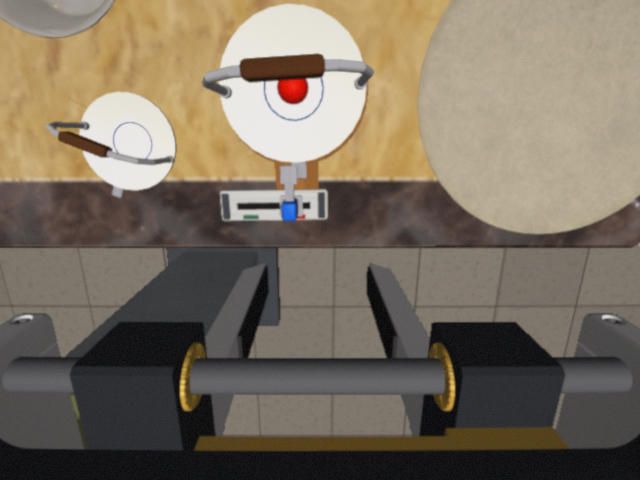

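The wrist picture shows the big dish at (293,88), with its grip from (241,69) to (324,66). The lock's blue grip is at (289,211) and the track spans (221..327, 191..220). The small dish is at (130,140).

Run:
```python
from h import *
np.set_printoptions(precision=4,suppress=True)
W=cam('wrist',np.load('T_w1.npy')); S=cam('scene');T=cam('top')
im=cv2.imread('pics/w1.png'); hsv=cv2.cvtColor(im,cv2.COLOR_BGR2HSV)
bm=cv2.inRange(hsv,(100,150,60),(125,255,255)); bm[:180]=0; bm[:,:260]=0; bm[240:]=0;bm[:,320:]=0
y,x=np.nonzero(bm); print('blue',x.min(),x.max(),y.min(),y.max(),x.mean(),y.mean())
br=cv2.inRange(hsv,(3,80,10),(14,255,110)); br[:45]=0; br[95:]=0; br[:,:225]=0; br[:,335:]=0
ys,xs=np.nonzero(br); print('grip',xs.min(),xs.max(),ys.min(),ys.max(),xs.mean(),ys.mean())
# lock blue top centre
print('lock 3view',tri([(S,(270,341)),(T,(408,318)),(W,(289,208))]))
print('dishgrip',tri([(S,(337,281)),(T,(420,260)),(W,(282.5,67))]), tri([(S,(337,281)),(W,(282.5,67))]))
for z in (.0505,): print('lock z',atz(W,(289,206),z),atz(W,(289,211),.045),atz(T,(408,318),.045))
for p in [(222,191),(327,192),(222,220),(327,220)]: print('track',atz(W,p,.014))
a,b=atz(W,(241,69),.135),atz(W,(324,66),.135); print('gripends',a,b,np.arctan2(-(b-a)[0]*-1,(a-b)[1]),np.linalg.norm(a-b))
print('ball',atz(W,(293,88),.033), tri([(S,(336,319)),(W,(293,88))]))
c=im[170:235,200:350]; cv2.imwrite('pics/c2.png',np.vstack([cv2.resize(c,(700,303),interpolation=cv2.INTER_CUBIC),cv2.resize(im[40:120,200:380],(700,297),interpolation=cv2.INTER_CUBIC)]))
```

```text
blue 282 296 200 220 289.00760456273764 210.79087452471484
grip 240 323 54 80 282.33295711060947 67.24830699774266
lock 3view (array([ 0.3903, -0.2819,  0.0495]), [0.2, 2.0, 1.8])
dishgrip (array([ 0.5123, -0.2894,  0.1378]), [1.2, 2.1, 3.1]) (array([ 0.5146, -0.2859,  0.1309]), [0.2, 0.2])
lock z [ 0.3944 -0.2814  0.0505] [ 0.3878 -0.2808  0.045 ] [ 0.3881 -0.2833  0.045 ]
track [ 0.4046 -0.2015  0.014 ]
track [ 0.4033 -0.3225  0.014 ]
track [ 0.3702 -0.1989  0.014 ]
track [ 0.37   -0.3227  0.014 ]
gripends [ 0.5125 -0.2562  0.135 ] [ 0.5143 -0.3161  0.135 ] 0.03073014919859641 0.05993523756245748
ball [ 0.5124 -0.2868  0.033 ] (array([ 0.5134, -0.2869,  0.0304]), [0.7, 0.7])
```

View pics/c2.png

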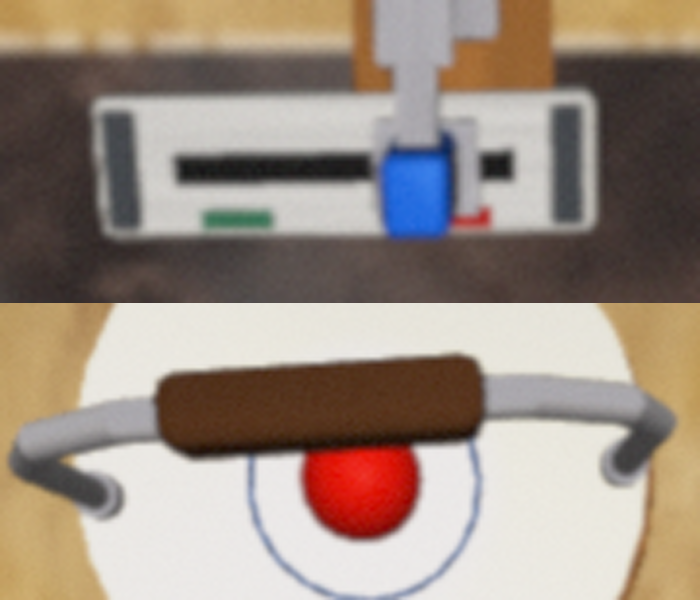

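Request:
{"method": "step_arm", "body": {"plan": [[[0.05, -0.5, 0.5, 0, 0, 0], [0.05, -1.0, 1.5, 0, 0, 0], [0.05, -1.0, 2.7, 0, 0, 0], [0.05, -1.0, 4.0, 0, 0, 0], [0.05, -1.0, 5.2, 0, 0, 0], [0.05, -1.0, 6.0, 0, 0, 0], [0.05, -1.0, 6.5, 0, 0, 0], [0.05, -1.0, 6.5, 0, 0, 0]]]}}

```text
time_s: 2.68
ee_pos: [0.3846, -0.2832, 0.0227]
eef_rot: [-3.138, 0.004, -0.0]
force: [0.6, 0.0, 0.2]
grip_width: 0.0562
grip_force: 0.0
```

Request:
{"method": "step_arm", "body": {"plan": [[[0, 0, 0, 0, 0, 0], [0, 0, 0, 0, 0, 0], [0, 0, 0, 0, 0, 0], [0, 0, 0, 0, 0, 0], [0, 0, 0, 0, 0, 0], [0, 0, 0, 0, 0, 0], [0, 0, 0, 0, 0, 0], [0, 0, 0, 0, 0, 0]]], "grip": 0, "squeeze": 15}}

```text
time_s: 3.35
ee_pos: [0.3868, -0.2834, 0.0258]
eef_rot: [3.141, -0.0, 0.002]
force: [-0.7, 1.6, 4.7]
grip_width: 0.0163
grip_force: 15.0
```

Request:
{"method": "step_arm", "body": {"plan": [[[0, -0.15, 0, 0, 0, 0], [0, -0.35, 0, 0, 0, 0], [0, -0.55, 0, 0, 0, 0], [0, -0.75, 0, 0, 0, 0], [0, -0.95, 0, 0, 0, 0], [0, -1.15, 0, 0, 0, 0], [0, -1.3, 0, 0, 0, 0], [0, -1.3, 0, 0, 0, 0]]]}}

```text
time_s: 4.02
ee_pos: [0.3864, -0.2437, 0.0257]
eef_rot: [3.141, 0.001, 0.002]
force: [-4.3, 0.7, 8.1]
grip_width: 0.016
grip_force: 15.0
```

Request:
{"method": "step_arm", "body": {"plan": [[[0, -0.05, 0, 0, 0, 0], [0, -0.1, 0, 0, 0, 0], [0, -0.15, 0, 0, 0, 0], [0, -0.2, 0, 0, 0, 0], [0, -0.25, 0, 0, 0, 0], [0, -0.25, 0, 0, 0, 0]]]}}

```text
time_s: 4.52
ee_pos: [0.3864, -0.2367, 0.0258]
eef_rot: [3.141, 0.0, 0.002]
force: [-4.6, 0.1, 9.4]
grip_width: 0.0159
grip_force: 15.0
```

Request:
{"method": "step_arm", "body": {"plan": [[[0, -0.05, 0, 0, 0, 0], [0, -0.1, 0, 0, 0, 0], [0, -0.15, 0, 0, 0, 0], [0, -0.2, 0, 0, 0, 0], [0, -0.2, 0, 0, 0, 0]]]}}

```text
time_s: 4.93
ee_pos: [0.3864, -0.2331, 0.0259]
eef_rot: [3.137, -0.0, 0.002]
force: [-8.6, -22.5, -0.1]
grip_width: 0.0158
grip_force: 14.9
```

Request:
{"method": "step_arm", "body": {"plan": [[[0, 0.1, 0, 0, 0, 0], [0, 0.1, 0, 0, 0, 0], [0, 0.1, 0, 0, 0, 0], [0, 0.1, -0.6, 0, 0, 0], [0, 0.1, -1.6, 0, 0, 0], [0, 0.1, -2.8, 0, 0, 0], [0, 0.1, -4.0, 0, 0, 0], [0, 0.1, -5.2, 0, 0, 0]]], "grip": 0.6}}

```text
time_s: 5.6
ee_pos: [0.3863, -0.2331, 0.183]
eef_rot: [-3.141, 0.0, 0.002]
force: [-0.4, -0.7, 1.1]
grip_width: 0.0565
grip_force: 0.0
```

Request:
{"method": "step_arm", "body": {"plan": [[[0.2, 0.3, -0.8, 0, 0, 0], [0.5, 0.8, -1.5, 0, 0, 0], [1.0, 1.2, -2.0, 0, 0, 0], [1.0, 1.5, -2.0, 0, 0, 0], [1.0, 1.5, -2.0, 0, 0, 0]]]}}

```text
time_s: 6.02
ee_pos: [0.4166, -0.2795, 0.2407]
eef_rot: [-3.141, 0.0, 0.001]
force: [-0.5, -0.2, -0.9]
grip_width: 0.0563
grip_force: 0.0
```

```bash
python3 look.py w2
python3 - <<'E'
from h import *
print(np.round(ctrl.get_obs()['qpos'],3))
im=cv2.imread('pics/w2.png'); cv2.imwrite('pics/c3.png',cv2.resize(im[30:300,160:460],(667,600),interpolation=cv2.INTER_CUBIC))
E
```

```text
[ 0.4166 -0.2795  0.2407] [-3.1403  0.0016  0.0011]
lock_grip [([275.9, 233.3], 0.78)]
dish_grip [([328.0, 113.2], 0.77), ([136.1, 175.5], 0.62)]
ball_center [([323.0, 118.6], 0.54)]
dish_middle [([323.8, 117.6], 0.97), ([168.5, 170.7], 0.78)]
dish [([174.1, 165.1], 0.75), ([323.9, 118.8], 0.73)]
cradle []
[-0.662  0.163  1.605  0.     1.374  0.907]
```

View pics/c3.png

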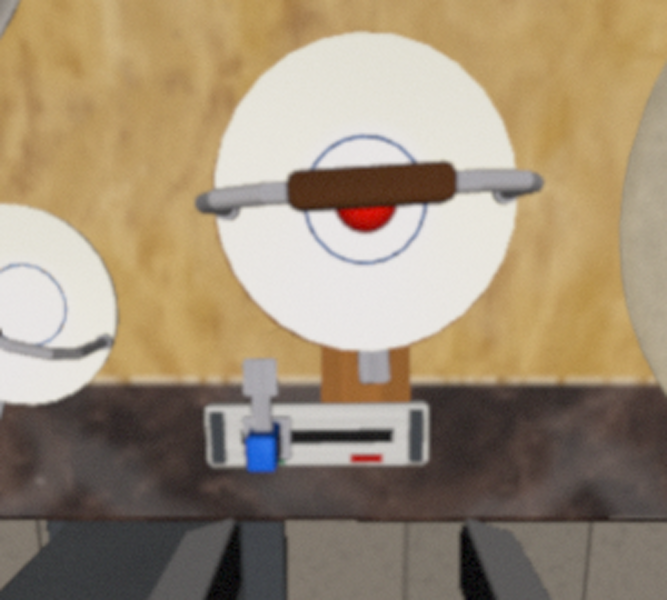

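The lock is at the green mark (crop (262,450)) and clear of the lug. My 3 mm back-off as the fingers opened may have dragged it slightly, so I'll pinch and push once more, releasing in place.

Request:
{"method": "step_arm", "body": {"plan": [[[-0.3, -0.5, 0.5, 0, 0, 0], [-0.7, -1.0, 1.5, 0, 0, 0], [-1.0, -1.5, 2.7, 0, 0, 0], [-1.0, -1.5, 4.0, 0, 0, 0], [-1.0, -1.5, 5.2, 0, 0, 0], [-1.0, -1.5, 6.3, 0, 0, 0], [-1.0, -1.5, 7.1, 0, 0, 0], [-1.0, -1.5, 7.1, 0, 0, 0]]]}}

```text
time_s: 7.03
ee_pos: [0.3844, -0.2321, 0.0246]
eef_rot: [-3.137, 0.006, 0.002]
force: [0.6, 1.4, -0.4]
grip_width: 0.0563
grip_force: 0.0
```

Request:
{"method": "step_arm", "body": {"plan": [[[0, 0, 0, 0, 0, 0], [0, 0, 0, 0, 0, 0], [0, 0, 0, 0, 0, 0], [0, 0, 0, 0, 0, 0], [0, 0, 0, 0, 0, 0], [0, 0, 0, 0, 0, 0]]], "grip": 0}}

```text
time_s: 7.53
ee_pos: [0.3869, -0.234, 0.0291]
eef_rot: [3.141, -0.001, 0.001]
force: [-0.5, 0.1, -0.2]
grip_width: 0.02
grip_force: 0.0
```

Request:
{"method": "step_arm", "body": {"plan": [[[0, -0.04, 0, 0, 0, 0], [0, -0.08, 0, 0, 0, 0], [0, -0.12, 0, 0, 0, 0], [0, -0.12, 0, 0, 0, 0]]]}}

```text
time_s: 7.87
ee_pos: [0.3869, -0.233, 0.0291]
eef_rot: [3.136, -0.002, 0.002]
force: [-3.6, -23.3, -5.3]
grip_width: 0.0158
grip_force: 15.0
```

Request:
{"method": "step_arm", "body": {"plan": [[[0, -0.12, 0, 0, 0, 0], [0, -0.12, 0, 0, 0, 0], [0, -0.12, 0, 0, 0, 0], [0, -0.1, -0.6, 0, 0, 0], [0, -0.1, -1.8, 0, 0, 0], [0, -0.1, -3.1, 0, 0, 0], [0, -0.1, -4.4, 0, 0, 0], [0, -0.1, -5.7, 0, 0, 0]]], "grip": 0.6}}

```text
time_s: 8.53
ee_pos: [0.3862, -0.2267, 0.2015]
eef_rot: [-3.141, 0.0, 0.002]
force: [0.4, -0.1, -0.1]
grip_width: 0.0561
grip_force: 0.0
```

Request:
{"method": "step_arm", "body": {"plan": [[[0.3, 0.1, -0.9, 0, 0, -1.0], [0.9, 0.4, -1.7, 0, 0, -2.1], [1.6, 0.8, -2.0, 0, 0, -3.2], [2.3, 1.2, -2.0, 0, 0, -4.3], [3.0, 1.5, -2.0, 0, 0, -5.4], [3.6, 1.7, -2.0, 0, 0, -6.5], [4.0, 1.8, -2.0, 0, 0, -7.6], [4.2, 1.8, -2.0, 0, 0, -8.7]]]}}

```text
time_s: 9.2
ee_pos: [0.5137, -0.2812, 0.2587]
eef_rot: [-3.14, -0.0, 0.918]
force: [0.0, 0.4, -0.4]
grip_width: 0.0567
grip_force: 0.0
```

Request:
{"method": "step_arm", "body": {"plan": [[[0, 0, 0, 0, 0, -1.1], [0, 0, 0, 0, 0, -2.2], [0, 0, 0, 0, 0, -3.3], [0, 0, 0, 0, 0, -4.4], [0, 0, 0, 0, 0, -5.5], [0, 0, 0, 0, 0, -6.6], [0, 0, 0, 0, 0, -6.6]]]}}

```text
time_s: 9.78
ee_pos: [0.5126, -0.2808, 0.2594]
eef_rot: [-3.141, -0.0, 1.609]
force: [0.1, 0.1, 0.1]
grip_width: 0.0566
grip_force: 0.0
```

```bash
python3 look.py w3
python3 - <<'E'
from h import *
np.set_printoptions(precision=4,suppress=True)
def br(n,k):
    hsv=cv2.cvtColor(cv2.imread(f'pics/{n}.png'),cv2.COLOR_BGR2HSV)
    m=cv2.inRange(hsv,(3,80,10),(14,255,110)); m=cv2.morphologyEx(m,cv2.MORPH_OPEN,np.ones((3,3)))
    N,l,s,c=cv2.connectedComponentsWithStats(m)
    for i in range(1,N):
        if s[i,4]>300: print(n,s[i],c[i],[cv2.minAreaRect(np.argwhere(l==i)[:,::-1].astype(np.float32))])
for n in ['w1','w2','w3']: br(n,0)
print(np.round(ctrl.get_obs()['qpos'],3))
E
```

```text
[ 0.5126 -0.2808  0.2594] [-3.1414 -0.0003  1.602 ]
lock_grip [([207.8, 163.9], 0.6), ([317.1, 229.7], 0.45)]
dish_grip [([264.7, 26.5], 0.85), ([317.8, 230.0], 0.65)]
ball_center [([316.0, 206.3], 0.54)]
dish_middle [([318.1, 206.3], 0.81), ([281.3, 43.8], 0.8)]
dish [([279.5, 44.5], 0.94), ([470.0, 218.1], 0.34)]
cradle []
w1 [ 241   55   83   26 1731] [282.3258  67.0306] [((282.03314208984375, 67.62983703613281), (23.020769119262695, 82.62248992919922), 86.98721313476562)]
w1 [ 59 132  49  24 508] [ 82.9587 143.4272] [((82.36595153808594, 143.05899047851562), (50.846031188964844, 10.614497184753418), 21.250505447387695)]
w2 [ 290  104   75   20 1240] [326.9323 113.6194] [((326.99322509765625, 113.89405822753906), (17.453842163085938, 74.61412048339844), 86.34777069091797)]
w2 [114 165  43  21 408] [135.4902 174.4363] [((135.14431762695312, 174.32473754882812), (44.72878646850586, 9.692435264587402), 21.037511825561523)]
w3 [255   0  23  46 486] [266.177  22.035] [((266.24658203125, 21.842470169067383), (10.650744438171387, 48.45503616333008), 20.556045532226562)]
w3 [309 200  15  62 799] [316.6295 229.9524] [((316.0, 230.5), (61.0, 14.0), 90.0)]
[-0.564  0.345  1.337  0.     1.459 -0.595]
```

View pics/w3.png

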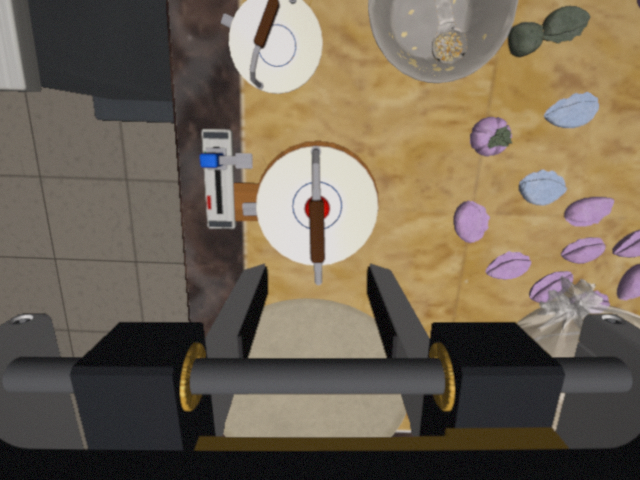

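The view shows the lock open at (210,160), the ball at (317,208) in the ring, and the handle at (316,230), parallel to the tool x axis and centred between the fingers.

Run:
```python
from h import *
np.set_printoptions(precision=4,suppress=True)
W=[cam('wrist',np.load(f'T_w{i}.npy')) for i in (1,2,3)];S=cam('scene')
px=[(282.2,67.3),(327,113.7),(316.2,230.2)]
print(tri(list(zip(W,px)))); print(tri(list(zip(W,px))+[(S,(337,281))]))
T=np.load('T_w3.npy')
for s in ('w3',):
  a=atz(W[2],(316.2,200),.14);b=atz(W[2],(316.2,261),.14)
  print(a,b,np.linalg.norm(a-b)); 
  for p in (a,b,atz(W[2],(316.2,230.5),.14)): print('tool',np.linalg.inv(T)@np.r_[p,1])
print('ball',tri([(W[0],(293,88)),(W[2],(317,207)),(S,(336,319))]))
```

```text
(array([ 0.5133, -0.2872,  0.1335]), [0.8, 0.7, 1.0])
(array([ 0.5135, -0.2873,  0.1331]), [0.7, 0.6, 1.2, 0.4])
[ 0.5114 -0.2566  0.14  ] [ 0.5135 -0.3149  0.14  ] 0.05833724807086016
tool [ 0.0242 -0.0003  0.1194  1.    ]
tool [-0.0342 -0.0004  0.1194  1.    ]
tool [-0.0043 -0.0003  0.1194  1.    ]
ball (array([ 0.5136, -0.2869,  0.0295]), [1.0, 1.0, 0.8])
```

Request:
{"method": "step_arm", "body": {"plan": [[[-0.2, 0, 0.5, 0, 0, 0], [-0.2, 0, 1.2, 0, 0, 0], [-0.2, 0, 2.1, 0, 0, 0], [-0.2, 0, 3.0, 0, 0, 0], [-0.2, 0, 3.8, 0, 0, 0], [-0.2, 0, 4.4, 0, 0, 0], [-0.2, 0, 4.75, 0, 0, 0], [-0.2, 0, 4.75, 0, 0, 0]]]}}

```text
time_s: 10.8
ee_pos: [0.5121, -0.2866, 0.1149]
eef_rot: [-3.139, -0.002, 1.603]
force: [0.5, -0.7, 0.3]
grip_width: 0.0565
grip_force: 0.0
```

Request:
{"method": "step_arm", "body": {"plan": [[[0, 0, 0, 0, 0, 0], [0, 0, 0, 0, 0, 0], [0, 0, 0, 0, 0, 0], [0, 0, 0, 0, 0, 0], [0, 0, 0, 0, 0, 0], [0, 0, 0, 0, 0, 0], [0, 0, 0, 0, 0, 0], [0, 0, 0, 0, 0, 0]]], "grip": 0, "squeeze": 35}}

```text
time_s: 11.47
ee_pos: [0.5128, -0.287, 0.1171]
eef_rot: [3.142, 0.0, 1.604]
force: [-0.5, 0.2, 1.8]
grip_width: 0.0137
grip_force: 34.9
```

Request:
{"method": "step_arm", "body": {"plan": [[[0, 0, -0.03, 0, 0, 0], [0, 0, -0.08, 0, 0, 0], [0, 0, -0.15, 0, 0, 0], [0, 0, -0.23, 0, 0, 0], [0, 0, -0.31, 0, 0, 0], [0, 0, -0.38, 0, 0, 0], [0, 0, -0.43, 0, 0, 0], [0, 0, -0.45, 0, 0, 0]]]}}

```text
time_s: 12.13
ee_pos: [0.5129, -0.2871, 0.1308]
eef_rot: [3.141, 0.0, 1.604]
force: [-0.1, -0.5, -2.4]
grip_width: 0.0139
grip_force: 34.9
```

```bash
python3 look.py w4
python3 - <<'E'
from h import *
S=ctrl.camera('scene'); cv2.imwrite('pics/s4.png',S[...,::-1])
w=cv2.imread('pics/w4.png'); s=cv2.imread('pics/s4.png')[220:390,220:410]
cv2.imwrite('pics/c4.png',np.hstack([cv2.resize(w[100:400,160:480],(400,375)),cv2.resize(s,(400,375),interpolation=cv2.INTER_CUBIC)]))
o=ctrl.get_obs(); print(o['force'],o['moment'],o['grip_width'])
E
```

```text
[ 0.5129 -0.2871  0.1308] [3.1413 0.0001 1.6037]
lock_grip [([154.2, 167.9], 0.83)]
dish_grip [([314.9, 293.0], 0.9)]
ball_center [([317.0, 234.2], 0.68)]
dish_middle [([319.8, 235.2], 0.72)]
dish [([315.4, 228.6], 0.93)]
cradle []
[ 0.26516679  0.82167669 -1.98714813] [-0.01336303 -0.10811703  0.01674815] 0.013638039520161235
```

View pics/c4.png

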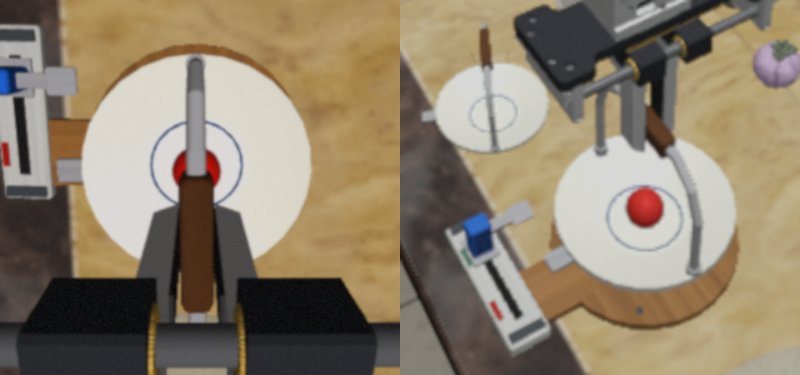

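The dish is 14 mm up and level, carrying 2.2 N, with the ball centred at (195,170) in the crop and the lug clear of the tongue. I'll go on lifting.

Request:
{"method": "step_arm", "body": {"plan": [[[0, 0, -0.03, 0, 0, 0], [0, 0, -0.08, 0, 0, 0], [0, 0, -0.15, 0, 0, 0], [0, 0, -0.24, 0, 0, 0], [0, 0, -0.35, 0, 0, 0], [0, 0, -0.48, 0, 0, 0], [0, 0, -0.62, 0, 0, 0], [0, 0, -0.76, 0, 0, 0]]]}}

```text
time_s: 13.2
ee_pos: [0.5129, -0.2871, 0.1538]
eef_rot: [3.141, 0.0, 1.604]
force: [0.8, -0.2, -2.9]
grip_width: 0.0134
grip_force: 34.9
```

Request:
{"method": "step_arm", "body": {"plan": [[[0, 0, -0.14, 0, 0, 0], [0, 0, -0.28, 0, 0, 0], [0, 0, -0.42, 0, 0, 0], [0, 0, -0.56, 0, 0, 0], [0, 0, -0.7, 0, 0, 0], [0, 0, -0.84, 0, 0, 0], [0, 0, -0.98, 0, 0, 0], [0, 0, -1.12, 0, 0, 0]]]}}

```text
time_s: 13.87
ee_pos: [0.5129, -0.2871, 0.1872]
eef_rot: [-3.142, -0.0, 1.604]
force: [0.2, 0.1, -2.0]
grip_width: 0.014
grip_force: 34.9
```

Request:
{"method": "step_arm", "body": {"plan": [[[0, 0, -0.14, 0, 0, 0], [0, 0, -0.28, 0, 0, 0], [0, 0, -0.42, 0, 0, 0], [0, 0, -0.56, 0, 0, 0], [0, 0, -0.7, 0, 0, 0], [0, 0, -0.82, 0, 0, 0], [0, 0, -0.9, 0, 0, 0], [0, 0, -0.95, 0, 0, 0]]]}}

```text
time_s: 14.53
ee_pos: [0.5129, -0.2871, 0.2157]
eef_rot: [3.141, 0.0, 1.604]
force: [-0.2, 0.4, -1.7]
grip_width: 0.0136
grip_force: 34.9
```

Request:
{"method": "step_arm", "body": {"plan": [[[0, 0, -0.03, 0, 0, 0], [0, 0, -0.04, 0, 0, 0], [0, 0, -0.04, 0, 0, 0], [0, 0, -0.04, 0, 0, 0], [0, 0, -0.04, 0, 0, 0], [0, 0, -0.04, 0, 0, 0]]]}}

```text
time_s: 15.03
ee_pos: [0.5128, -0.2871, 0.2164]
eef_rot: [-3.141, -0.0, 1.604]
force: [-0.8, 0.9, -2.7]
grip_width: 0.0138
grip_force: 34.9
```

```bash
python3 look.py w5; python3 -c "
from h import *
o=ctrl.get_obs(); print(o['force'],o['moment'],o['grip_width'],o['qpos'])"
```

```text
[ 0.5128 -0.2871  0.2164] [-3.1414 -0.0001  1.6037]
lock_grip [([194.0, 157.6], 0.81)]
dish_grip [([318.3, 293.0], 0.59)]
ball_center [([314.2, 234.2], 0.84)]
dish_middle [([318.8, 237.3], 0.69), ([270.0, 24.4], 0.64)]
dish [([315.3, 226.3], 0.65), ([269.7, 28.3], 0.56)]
cradle []
[ 0.21753418  0.42289528 -2.20886534] [-0.06788723 -0.1260562   0.03287459] 0.013948265200703056 [-5.72606268e-01  3.76595440e-01  1.39307760e+00  4.46985478e-05
  1.37194696e+00 -6.05480760e-01]
```

The dish has risen 99 mm and is level. Now the quarter turn.

Request:
{"method": "step_arm", "body": {"plan": [[[0, 0, 0, 0, 0, 0.05], [0, 0, 0, 0, 0, 0.15], [0, 0, 0, 0, 0, 0.3], [0, 0, 0, 0, 0, 0.5], [0, 0, 0, 0, 0, 0.8], [0, 0, 0, 0, 0, 1.2], [0, 0, 0, 0, 0, 1.6], [0, 0, 0, 0, 0, 2.0]]]}}

```text
time_s: 16.05
ee_pos: [0.5129, -0.2871, 0.2165]
eef_rot: [3.142, 0.0, 1.391]
force: [-0.2, 0.4, -2.9]
grip_width: 0.0138
grip_force: 34.9
```

Request:
{"method": "step_arm", "body": {"plan": [[[0, 0, 0, 0, 0, 0.45], [0, 0, 0, 0, 0, 0.9], [0, 0, 0, 0, 0, 1.35], [0, 0, 0, 0, 0, 1.8], [0, 0, 0, 0, 0, 2.25], [0, 0, 0, 0, 0, 2.7], [0, 0, 0, 0, 0, 3.15], [0, 0, 0, 0, 0, 3.6]]]}}

```text
time_s: 16.72
ee_pos: [0.5129, -0.2871, 0.2165]
eef_rot: [-3.142, -0.0, 1.014]
force: [0.5, 0.1, -2.6]
grip_width: 0.014
grip_force: 34.9
```

Request:
{"method": "step_arm", "body": {"plan": [[[0, 0, 0, 0, 0, 0.45], [0, 0, 0, 0, 0, 0.9], [0, 0, 0, 0, 0, 1.35], [0, 0, 0, 0, 0, 1.8], [0, 0, 0, 0, 0, 2.25], [0, 0, 0, 0, 0, 2.7], [0, 0, 0, 0, 0, 3.15], [0, 0, 0, 0, 0, 3.6]]]}}

```text
time_s: 17.38
ee_pos: [0.5129, -0.2871, 0.2165]
eef_rot: [-3.142, -0.0, 0.637]
force: [0.4, -0.7, -2.2]
grip_width: 0.014
grip_force: 34.9
```

Request:
{"method": "step_arm", "body": {"plan": [[[0, 0, 0, 0, 0, 0.45], [0, 0, 0, 0, 0, 0.9], [0, 0, 0, 0, 0, 1.35], [0, 0, 0, 0, 0, 1.8], [0, 0, 0, 0, 0, 2.25], [0, 0, 0, 0, 0, 2.7], [0, 0, 0, 0, 0, 3.15], [0, 0, 0, 0, 0, 3.6]]]}}

```text
time_s: 18.05
ee_pos: [0.5129, -0.2871, 0.2166]
eef_rot: [3.142, -0.0, 0.26]
force: [-0.6, -0.6, -2.5]
grip_width: 0.0134
grip_force: 34.9
```

Request:
{"method": "step_arm", "body": {"plan": [[[0, 0, 0, 0, 0, 0.45], [0, 0, 0, 0, 0, 0.9], [0, 0, 0, 0, 0, 1.3], [0, 0, 0, 0, 0, 1.65], [0, 0, 0, 0, 0, 1.9], [0, 0, 0, 0, 0, 2.1], [0, 0, 0, 0, 0, 2.18], [0, 0, 0, 0, 0, 2.2]]]}}

```text
time_s: 18.72
ee_pos: [0.5128, -0.2871, 0.2165]
eef_rot: [3.142, 0.0, 0.032]
force: [0.4, 0.2, -3.3]
grip_width: 0.0138
grip_force: 34.9
```

Request:
{"method": "step_arm", "body": {"plan": [[[0, 0, 0, 0, 0, 0], [0, 0, 0, 0, 0, 0], [0, 0, 0, 0, 0, 0], [0, 0, 0, 0, 0, 0], [0, 0, 0, 0, 0, 0], [0, 0, 0, 0, 0, 0], [0, 0, 0, 0, 0, 0], [0, 0, 0, 0, 0, 0]]]}}

```text
time_s: 19.38
ee_pos: [0.5128, -0.2871, 0.2165]
eef_rot: [-3.142, 0.0, 0.033]
force: [-0.8, 0.7, -3.1]
grip_width: 0.0136
grip_force: 34.9
```

```bash
python3 look.py w6
python3 - <<'E'
from h import *
S=ctrl.camera('scene'); cv2.imwrite('pics/s6.png',S[...,::-1])
w=cv2.imread('pics/w6.png'); s=cv2.imread('pics/s6.png')[170:390,200:430]
cv2.imwrite('pics/c6.png',np.hstack([cv2.resize(w[60:400,140:500],(400,378)),cv2.resize(s,(400,378),interpolation=cv2.INTER_CUBIC)]))
o=ctrl.get_obs(); print(o['force'],o['moment'],o['grip_width'],o['time_s'])
E
```

```text
[ 0.5128 -0.2871  0.2165] [-3.1416 -0.      0.0329]
lock_grip []
dish_grip [([318.1, 293.0], 0.64), ([128.8, 270.1], 0.6)]
ball_center [([316.7, 233.5], 0.69)]
dish_middle [([319.5, 233.9], 0.9), ([160.3, 243.0], 0.75), ([233.2, 5.8], 0.57)]
dish [([316.5, 226.6], 0.89), ([164.8, 243.0], 0.68)]
cradle []
[ 0.16257149 -0.27308028 -1.85471567] [ 0.02204856 -0.00935797 -0.00646052] 0.013468689805611476 19.7833
```

View pics/c6.png

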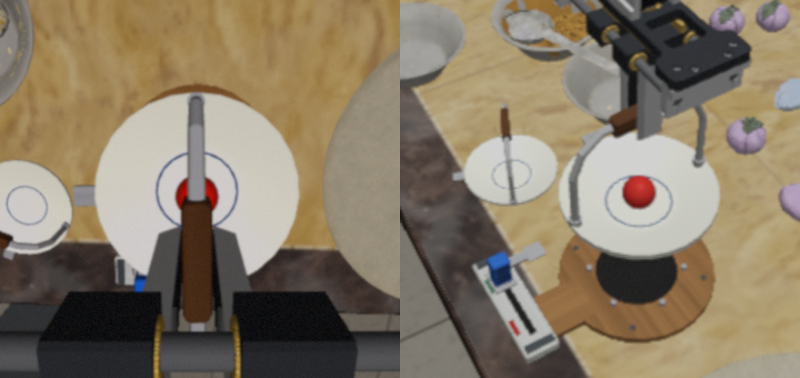

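The dish hangs level about 10 cm above the cradle and is turned 90°. The ball is in the middle of the ring at (638,192) in the crop, the lock is at the green mark, and the bystanders are untouched. Handing in.

```bash
python3 -c "
from station import ctrl
print(ctrl.hand_in())"
```

```text
the job is handed in; nothing more can be done
None
```

The job is handed in at about 20 s: the lock is home at its open stop, and the large dish is held level 10 cm above the cradle after its quarter turn, with the ball in the middle; no verdict was returned.

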